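# Tip the arched print block onto the card

### The job

On the wooden printing board two carved print blocks stand on edge facing a red card. With the fingertips, push the round-topped block over from behind so that it falls carved face down roughly centred over the small gold frame on the card, then press down on the middle of its back with a light, steady push of about 10 N and finish while still pressing. Do not pick anything up; leave the square-topped block standing and all other things where they are.

Things in the scene. Friction and masses are not known exactly. Their poses are not given: they have to be found in the camera images.
- board: fixed wooden printing board 260 (its x) x 200 (its y) x 8 mm, lying on the table at any yaw; origin at the centre of its underside, z up, top face 8 mm above the table. A red card, 104 x 124 mm, lies glued flat at its middle
- frame (a point): centre of the gold frame (50 x 50 mm, sides along the board's x and y) on the card, at the board's top face; axes as the board's
- arch_block: loose wooden print block, ROUND top, 32 thick (x) x 76 wide (y) x 78 mm high (z), 0.1 to 0.25 kg; half disc of 38 mm radius above its straight lower 40 mm. Origin: centre of the edge it stands on. +x points out of the carved face to the card; plain back at x = -16 mm. Stands about 55 mm to the board's -x side of the frame; tipped about its lower front edge it lands near the frame's middle
- arch_mid (a point): middle of the arched block: 39 mm up from its standing edge, halfway through its thickness; axes as the block's. Standing it is 39 mm above the board, lying face down 16 mm (the block's back is then 32 mm above the board)
- square_block: loose wooden print block of the same size (32 x 76 x 78 mm) but with a SQUARE top, standing on the board beyond the card, about 95 mm from the frame's centre on the board's +x side, carved face towards the card; must stay standing. Origin at the centre of the edge it stands on
- paste_tin: white ceramic tin of seal paste, round, 44 mm across, 24 mm high, lying on the board beside the card; bystander; origin at the centre of its underside
- stone_seal: grey-white stone seal standing on the board on the other side of the card, 24 x 24 x 56 mm; bystander; origin at the centre of its underside
- gold_jar: amber glass jar of gold ink with a brass cap, 60 mm across, 62 mm high, on the cloth to the left; bystander; origin under its centre
- ink_jar: black ink jar, 56 mm across, 50 mm high, on the cloth to the left; bystander; origin under its centre
- flask: steel drinking flask, 68 mm across, 192 mm high, standing at the right; bystander; origin under its centre
- paperweight: brass bar 180 x 30 x 18 mm lying flat at the right; bystander; origin under its centre, x along its length
- water_cup: blue ceramic cup, 70 mm across the rim, 60 mm high, at the far left; bystander; origin under its centre
There are look-alikes about, which are no part of the job. Leave any blue or white look-alike of the square_block alone. What is shaped like the arch_block but green is not meant.

How it is judged (in metres and radians):
At the end, for the whole second after the job is handed in: The arched block lies flat, carved face down (within 0.14 rad, middle 12 to 20 mm above the board), its middle within 20 mm of the frame's centre, square to it within 0.2 rad, at rest, the fingers pressing it with 2.5 to 35 N; the square block stands (angle between arch_block's own x axis and vertical above 3 rad and horizontal distance between arch_mid and frame below 0.02 m and angle between the y axis of arch_block and the y axis of board, either way round below 0.2 rad and z of arch_mid in the frame of frame between 0.012 and 0.02 m and linear speed of arch_block below 0.01 m/s and contact force between the fingers and arch_block between 2.5 and 35 N and angle between square_block's own z axis and vertical below 0.1 rad); the arm keeps its last pose, push and grip.
It fails at once if the arched block is lifted or carried instead of tipped (height (world z) of arch_mid above 0.065 m or distance of arch_mid from where it was at the start of the episode above 0.13 m).
It fails at once if the fingers push on the arched block with more than 60 N (contact force between the fingers and arch_block above 60 N).
It fails at once if the square block is tipped, or moved more than 15 mm (angle between square_block's own z axis and vertical above 0.3 rad or distance of square_block from where it was at the start of the episode above 0.015 m).
It fails at once if a bystander is tipped, or moved more than 20 mm (distance of any of paste_tin, stone_seal, gold_jar, ink_jar, flask, paperweight, water_cup from where it was at the start of the episode above 0.02 m or angle between any of paste_tin, stone_seal, gold_jar, ink_jar, flask, paperweight, water_cup's own z axis and vertical above 0.4 rad).
It also fails if it takes over 35 s, if anything falls off the work surface, if the arm or the gripper's body presses on something with over 40 N, if the wrist force passes 120 N, or if a joint passes its speed limit or range.

### The arm

A 6-joint arm with a two-finger parallel gripper is mounted at the origin on the work surface. World frame = base frame: x ahead of the robot, y to its left, z up, the work surface at z = 0. Lengths are in mm, angles in rad, forces in N, time in s.
With the tool pointing down it reaches from about 275 to 850 mm from the base axis. Payload 19 kg.
Tool frame: the origin (TCP) lies on the centre line of the jaws, within the pads' length; the fingertips stand 11 mm ahead of it and the grasp point (between the pads) lies 8 mm behind it (env.tip_reach is the distance from the TCP to the fingertips, in mm); z points along the fingers, y is the line along which they close (so a half turn about z gives the same grasp; the last joint's range is limited). The gripper opens to 85 mm and grips with 20 to 120 N. Pads are 22 mm wide; open, the fingers measure 114 mm over their backs; the gripper's body (76 mm by 85 mm) begins 54 mm behind the grasp point. The pads swing forward as they close: fully open they stand 13 mm farther back than shut.
Start: joints at [-1.266, 0.15, 1.437, -0, 1.554, -0.134], TCP at [244.262, -520.507, 242.267] pointing down, gripper open.
Joint ranges: [-2.8, 2.8], [-0.68, 2.1], [0.12, 2.68], [-1.39, 4.53], [0.16, 2.79], [-2.81, 2.81]. Speed limits (rad/s): [1.89, 1.89, 2.22, 3.01, 3.01, 3.01].

### API

Orientations are given as a 3x3 rotation matrix whose columns are the frame's x, y, z axes.
In Python, from workcell import sensors, capture, env gives the robot as it stands.
- The arm moves only by the tool servo_tool, never from a script. Its argument "targets" is a list of rows, each an object with "xyz": the shift along the tool's x, y, z in m, a list of three; "rot": the turn, a rotation vector about the tool's x, y, z in rad, a list of three. In form: [{"xyz": [x, y, z], "rot": [wx, wy, wz]}, ...]. A call has 1 to 20 rows; each row shifts and turns the commanded pose from where the row before left it, along the tool's axes as they then stand; what a row does not reach is not made up. A row lasts 1/12 s, in which the tool goes at most 41.7 mm and 7.16 degrees, less where a joint would pass 70% of its speed; a pose out of reach is approached as far as the arm can. A call is refused whole if a number of a shift passes 0.0417 or a number of a turn 0.125, either way. A call with a gripper value outside its range is refused whole. "jaw" is the closure, from 0 (fully open) to 1 (shut), set as the call begins (left out, the last holds). The fingers move at their own pace and stop on an object; the grip force is fixed at half the most. Time passes only in rows, so rows that do not move let the fingers close. It gives the time, the measured TCP pose, the force, the opening and the grip force at its end, in the units of the state.
- sensors.get_obs(): the state, without advancing time (a new reading comes with each control period).
- capture(name): name is "scene" or "top"; returns a dict with "frame" (480x640x3 uint8, blue, green, red), "intrinsics" (3x3 intrinsics, pixels), "world_from_camera" (4x4, takes a point from camera to world coordinates). Camera axes: x right, y down, z forward; pixel columns grow to the right and rows downward; lengths in mm; the calibration is good to about 2 mm. A picture is of the moment at which its call begins. There is no depth.
- env.job_done(): hands the job in; it is judged then, once.
The state is a dict: "time": time; "qpos": joint angles; "joint_velocities": joint speeds; "joint_efforts": joint torques, N m; "tool_pos": TCP position; "ee_rot": TCP orientation; "force": force on the tool from outside, world axes, zero at the start; "wrist_torque": the same for the moment, N m; "opening": finger opening in mm; "grasp_force": force on a finger pad.
Only numpy, scipy, OpenCV 4.12 (cv2) and the standard library are available. Lean on these libraries where they do the work, as an engineer would, in place of code of your own. Each camera call takes 0.05 s, during which the arm holds its last target. There are 200 camera calls.

## Working session

There is one attempt and no reset: what is moved stays moved. The work goes in short steps, Python scripts to look and compute and a tool call to move; the robot and the scene stay as the last step left them, time stands still between calls to the robot, and variables do not carry over. Pictures are saved under pics/ and viewed, at most 10 in all, crops included, and the job is handed in when it is done.

Besides the shell and the picture viewer there is one more tool, called after ">>>" as name(argument=value, ...), one argument or row to a line, values as JSON. servo_tool: Moves the arm, as the interface text tells. Its arguments: {"type":"object","properties":{"targets":{"type":"array"},"jaw":{"type":"number"}},"required":["targets"]}

```bash
mkdir -p pics
cat > h.py <<'E'
import numpy as np,cv2
from workcell import sensors,capture,env
def ray(c,uv,z):
    K=c["intrinsics"];T=np.array(c["world_from_camera"])
    d=T[:3,:3]@np.linalg.inv(K)@np.array([uv[0],uv[1],1.]);o=T[:3,3]
    return o+d*(z-o[2])/d[2]
def proj(c,p):
    T=np.linalg.inv(np.array(c["world_from_camera"]));q=np.array(c["intrinsics"])@(T[:3,:3]@np.array(p)+T[:3,3]);return q[:2]/q[2]
E
python3 - <<'E'
from h import *
for n in("scene","top"):
    c=capture(n);cv2.imwrite(f"pics/{n}0.png",c["frame"]);print(n,np.round(c["world_from_camera"],3).tolist(),np.round(c["intrinsics"],1).tolist())
print(sensors.get_obs())
E
```

```text
scene [[0.648, 0.603, -0.465, 1072.762], [0.761, -0.501, 0.412, -422.171], [0.016, -0.621, -0.784, 882.56], [0.0, 0.0, 0.0, 1.0]] [[495.0, 0.0, 318.8], [0.0, 495.0, 241.1], [0.0, 0.0, 1.0]]
top [[0.029, -0.994, 0.102, 437.098], [-1.0, -0.03, -0.008, 7.004], [0.011, -0.102, -0.995, 1325.828], [0.0, 0.0, 0.0, 1.0]] [[561.8, 0.0, 315.9], [0.0, 561.8, 242.6], [0.0, 0.0, 1.0]]
{'time': 0.1, 'qpos': array([-1.26600498e+00,  1.50889258e-01,  1.43792800e+00,  2.17699260e-05,
        1.55377796e+00, -1.33994054e-01]), 'joint_velocities': array([-0.00072934, -0.00114009, -0.00294048, -0.00014479, -0.00022605,
       -0.00015799]), 'joint_efforts': array([ 4.66383499e-03, -7.14379549e+01, -5.71794856e+01, -1.86407510e-04,
        7.05033919e-03,  2.89269860e-05]), 'tool_pos': array([ 244.21553503, -520.3459151 ,  241.78184141]), 'ee_rot': array([[ 9.05268527e-01,  4.24839752e-01, -2.80099548e-04],
       [ 4.24839816e-01, -9.05268028e-01,  9.62885902e-04],
       [ 1.55507043e-04, -9.90667743e-04, -9.99999497e-01]]), 'force': array([ 0.76533155, -0.37873276,  0.73924993]), 'wrist_torque': array([ 0.00837087, -0.00080308, -0.02609911]), 'grasp_force': 0.0, 'opening': 85.87371272003719}
```

View pics/scene0.png

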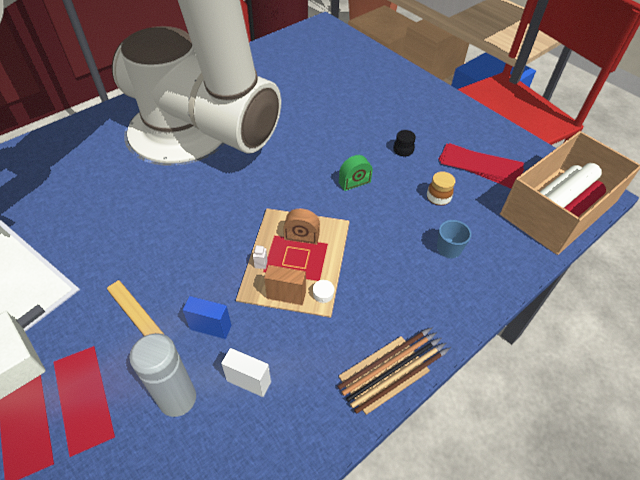

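View pics/top0.png

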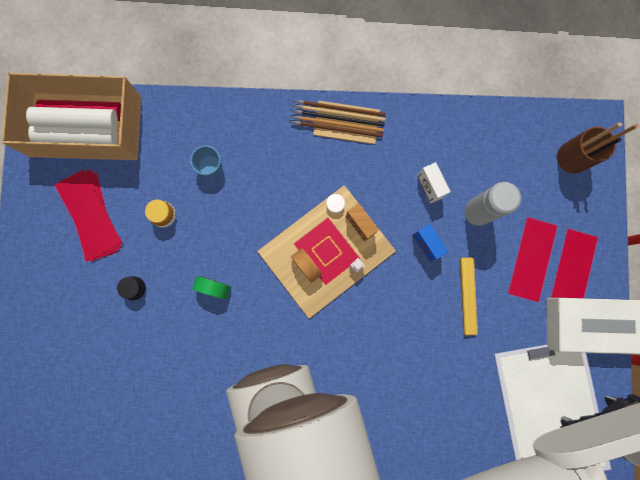

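The scene view shows the brown arched block at (302,226), and its square partner at (286,284). In the top view they are at (306,264) and (362,222).
Possible mix-ups, by scene pixel: 
- Brown arch (302,226): chosen, since it's round-topped and stands on the board facing the card.
- Green arch (356,172): wrong colour.
- Brown square block (286,284): square top.
- Blue (207,317) and white (246,371) blocks: look-alikes.

Next is one close crop to check, plus the frame measurement.

Run:
```python
from h import *
ims=[]
for n,(u,v) in(("scene",(235,200)),("top",(255,180))):
    c=capture(n);f=c["frame"];hsv=cv2.cvtColor(f,cv2.COLOR_BGR2HSV)
    w,hh=(120,125) if n=="scene" else (145,145)
    ims.append(cv2.resize(f[v:v+hh,u:u+w],(400,int(hh*400/w)),interpolation=cv2.INTER_CUBIC)[:416])
    red=((hsv[...,0]<6)|(hsv[...,0]>170))&(hsv[...,1]>190)&(hsv[...,2]>90)
    r=np.zeros(red.shape,np.uint8);r[v:v+hh,u:u+w]=red[v:v+hh,u:u+w]
    # card hull, frame = non-red pixels enclosed
    cs,_=cv2.findContours(r,cv2.RETR_EXTERNAL,cv2.CHAIN_APPROX_NONE);k=max(cs,key=cv2.contourArea)
    m=np.zeros_like(r);cv2.drawContours(m,[k],-1,1,-1)
    g=((m>0)&(r==0)).astype(np.uint8)
    cs,_=cv2.findContours(g,cv2.RETR_EXTERNAL,cv2.CHAIN_APPROX_NONE);k=max(cs,key=lambda q:cv2.minAreaRect(q)[1][0]*cv2.minAreaRect(q)[1][1])
    P=np.array([ray(c,p[0],8)[:2] for p in k],np.float32);rr=cv2.minAreaRect(P);print(n,"frame",rr,k[:,0].mean(0))
    # board: wood colour
    wd=(hsv[...,0]>8)&(hsv[...,0]<30)&(hsv[...,1]>50);b=np.zeros_like(r);b[v:v+hh,u:u+w]=(wd|red)[v:v+hh,u:u+w]
    cs,_=cv2.findContours(b,cv2.RETR_EXTERNAL,cv2.CHAIN_APPROX_NONE);k=max(cs,key=cv2.contourArea)
    P=np.array([ray(c,p[0],8)[:2] for p in k],np.float32);print("board",cv2.minAreaRect(P))
    br=(hsv[...,0]>5)&(hsv[...,0]<20)&(hsv[...,1]>140)&(hsv[...,2]<215)
    b=np.zeros_like(r);b[v:v+hh,u:u+w]=br[v:v+hh,u:u+w]
    for k in cv2.findContours(b,cv2.RETR_EXTERNAL,cv2.CHAIN_APPROX_NONE)[0]:
        if cv2.contourArea(k)>100:print("brown",cv2.boundingRect(k),cv2.minAreaRect(k),cv2.approxPolyDP(k,2,True)[:,0].tolist())
im=np.zeros((416,800,3),np.uint8)
for i,a in enumerate(ims): im[:a.shape[0],400*i:400*i+400]=a
cv2.imwrite("pics/crop1.png",im)
```

```text
scene frame ((534.5679931640625, -1.220808982849121), (4.481876373291016, 2.8425726890563965), 50.28215026855469) [299.8 244.4]
board ((553.110107421875, -26.58331298828125), (199.1042022705078, 275.939453125), 39.35773849487305)
top frame ((553.3154296875, -29.441787719726562), (56.59788513183594, 56.99750900268555), 39.4823112487793) [326.28767123 250.83561644]
board ((553.6248779296875, -29.361572265625), (199.73892211914062, 259.9703063964844), 39.289764404296875)
brown (292, 249, 29, 33) ((306.51220703125, 264.8902587890625), (32.95266342163086, 14.992681503295898), 51.34019470214844) [[300, 249], [292, 258], [312, 281], [320, 272], [303, 249]]
brown (346, 204, 32, 37) ((361.1400451660156, 222.02000427246094), (34.20000076293945, 17.80000114440918), 53.13010025024414) [[357, 204], [346, 216], [365, 240], [377, 229]]
```

View pics/crop1.png

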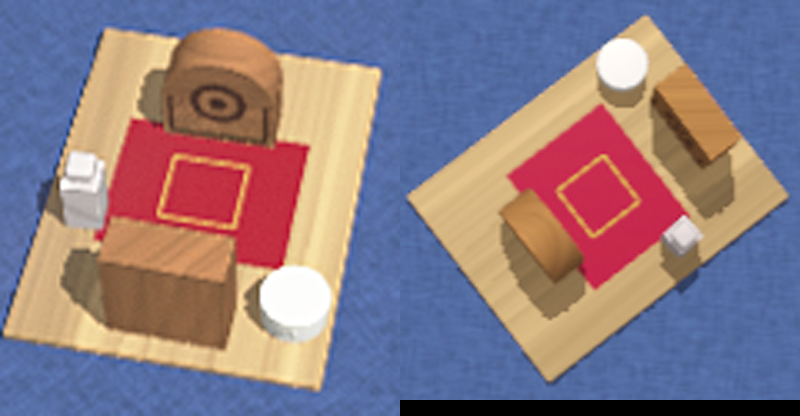

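The crop confirms it: the brown round-topped block (scene crop 220,90, carved rings facing the card) is the target. The square-topped block is opposite, at crop (168,285).

Run:
```python
from h import *
s=capture("scene");t=capture("top")
F=np.array([553.3,-29.4]);a=np.deg2rad(-50.7);u=np.array([np.cos(a),np.sin(a)]);v=np.array([-u[1],u[0]])
loc=lambda p:np.round([(p[:2]-F)@u,(p[:2]-F)@v],1)
for uv in((284.5,240.2),(317.5,244.1)):print("front bottom",loc(ray(s,uv,8)))
for uv in((296,253.5),(316,276.5)):print("ends z48",loc(ray(t,uv,48)))
for uv in((300,249),(292,258),(312,281),(320,272)):print("corner",loc(ray(t,uv,48)))
# crop1 tile offsets: frame seen in scene
for uv in((302-0,258),):print("scene frame approx",loc(ray(s,uv,8)))
for q in((176,155),(250,163),(240,227),(160,215)):print("scene frame corner",loc(ray(s,(q[0]/3.333+235,q[1]/3.333+200),8)))
print(env.tip_reach)
B=F-u*55;o=sensors.get_obs();print("block",B,"behind120",F-u*130,"proj",proj(t,[*F,8]))
```

```text
front bottom [-39.1 -33.4]
front bottom [-42.3  41.7]
ends z48 [-61.8  35.4]
ends z48 [-57.6 -34. ]
corner [-48.3  38. ]
corner [-75.2  32.8]
corner [-71.1 -36.5]
corner [-44.2 -31.4]
scene frame approx [ 2.3 15.2]
scene frame corner [-22.9 -22.2]
scene frame corner [-25.7  27.7]
scene frame corner [26.8 31.3]
scene frame corner [ 27.3 -21.7]
11.0
block [518.46405201  13.16121153] behind120 [470.96048656  71.19922726] proj [326.36537128 250.8177848 ]
```

Taking out the scene camera's offset, the block's front edge is about 42 mm behind the frame. It is laterally centred with about +0.05 rad yaw, so it should land near the frame's middle. I'll move behind it with the fingers shut.

>>> servo_tool(
  targets=[
    {"xyz": [0.0227, -0.0217, 0], "rot": [0, 0, 0]},
    {"xyz": [0.0227, -0.0217, 0], "rot": [0, 0, 0]},
    {"xyz": [0.0227, -0.0217, 0], "rot": [0, 0, 0]},
    {"xyz": [0.0227, -0.0217, 0], "rot": [0, 0, 0]},
    {"xyz": [0.0227, -0.0217, 0], "rot": [0, 0, 0]},
    {"xyz": [0.0227, -0.0217, 0], "rot": [0, 0, 0]},
    {"xyz": [0.0227, -0.0217, 0], "rot": [0, 0, 0]},
    {"xyz": [0.0227, -0.0217, 0], "rot": [0, 0, 0]},
    {"xyz": [0.0227, -0.0217, 0], "rot": [0, 0, 0]},
    {"xyz": [0.0227, -0.0217, 0], "rot": [0, 0, 0]},
    {"xyz": [0.0227, -0.0217, 0], "rot": [0, 0, 0]},
    {"xyz": [0.0227, -0.0217, 0], "rot": [0, 0, 0]},
    {"xyz": [0.0227, -0.0217, 0], "rot": [0, 0, 0]},
    {"xyz": [0.0227, -0.0217, 0], "rot": [0, 0, 0]},
    {"xyz": [0.0227, -0.0217, 0], "rot": [0, 0, 0]},
    {"xyz": [0.0227, -0.0217, 0], "rot": [0, 0, 0]},
    {"xyz": [0.0227, -0.0217, 0], "rot": [0, 0, 0]},
    {"xyz": [0.0227, -0.0217, 0], "rot": [0, 0, 0]},
    {"xyz": [0.0227, -0.0217, 0], "rot": [0, 0, 0]},
    {"xyz": [0.0227, -0.0217, 0], "rot": [0, 0, 0]},
  ],
  jaw=1,
)

```text
time: 1.97
tool_pos: [471.1, 67.0, 242.4]
ee_rot: [[0.905, 0.425, 0.0], [0.425, -0.905, 0.0], [0.0, 0.0, -1.0]]
force: [-0.7, -0.5, -0.1]
opening: -0.5
grasp_force: 0.0
```

>>> servo_tool(
  targets=[
    {"xyz": [0, 0, 0.02], "rot": [0, 0, -0.037]},
    {"xyz": [0, 0, 0.02], "rot": [0, 0, -0.037]},
    {"xyz": [0, 0, 0.02], "rot": [0, 0, -0.037]},
    {"xyz": [0, 0, 0.02], "rot": [0, 0, -0.037]},
    {"xyz": [0, 0, 0.02], "rot": [0, 0, -0.037]},
    {"xyz": [0, 0, 0.02], "rot": [0, 0, -0.037]},
    {"xyz": [0, 0, 0.02], "rot": [0, 0, -0.037]},
    {"xyz": [0, 0, 0.02], "rot": [0, 0, -0.037]},
    {"xyz": [0, 0, 0], "rot": [0, 0, 0]},
  ],
)

```text
time: 2.72
tool_pos: [469.1, 65.3, 79.1]
ee_rot: [[0.741, 0.672, -0.005], [0.672, -0.741, 0.0], [-0.004, -0.004, -1.0]]
force: [-0.3, 0.4, -1.3]
opening: -0.1
grasp_force: 0.0
```

Run:
```python
from h import *
ims=[]
for n,(u,v) in(("scene",(220,150)),("top",(255,190))):
    f=capture(n)["frame"];ims.append(cv2.resize(f[v:v+150,u:u+150],(400,400),interpolation=cv2.INTER_CUBIC))
cv2.imwrite("pics/c2.png",np.hstack(ims))
```

```text
(no output)
```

View pics/c2.png

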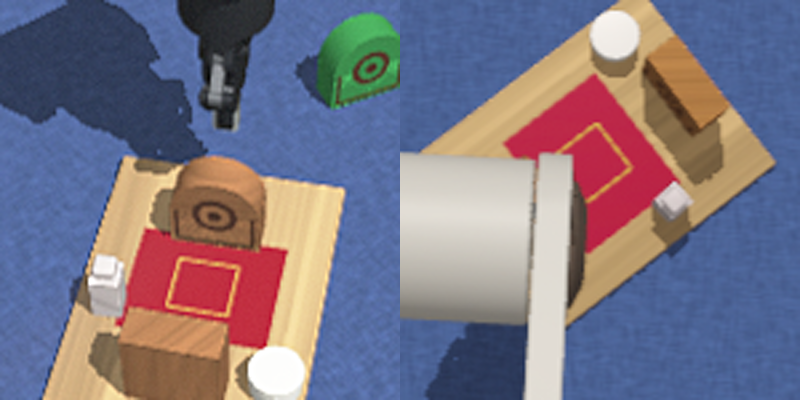

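The shut fingers (left crop 225,120) are behind the arched block (215,205), and nothing has moved. Now a slow approach and push.

>>> servo_tool(
  targets=[
    {"xyz": [0.003, 0.007, 0], "rot": [0, 0, 0]},
    {"xyz": [0, 0.007, 0], "rot": [0, 0, 0]},
    {"xyz": [0, 0.006, 0], "rot": [0, 0, 0]},
    {"xyz": [0, 0.006, 0], "rot": [0, 0, 0]},
    {"xyz": [0, 0.004, 0], "rot": [0, 0, 0]},
    {"xyz": [0, 0.004, 0], "rot": [0, 0, 0]},
    {"xyz": [0, 0.003, 0], "rot": [0, 0, 0]},
    {"xyz": [0, 0.003, 0], "rot": [0, 0, 0]},
    {"xyz": [0, 0.003, 0], "rot": [0, 0, 0]},
    {"xyz": [0, 0.003, 0], "rot": [0, 0, 0]},
    {"xyz": [0, 0.003, 0], "rot": [0, 0, 0]},
    {"xyz": [0, 0, 0], "rot": [0, 0, 0]},
  ],
)

```text
time: 3.82
tool_pos: [506.3, 30.6, 82.3]
ee_rot: [[0.742, 0.67, 0.0], [0.67, -0.742, -0.0], [0.0, 0.0, -1.0]]
force: [0.4, 0.4, -0.3]
opening: -0.2
grasp_force: 0.1
```

Run:
```python
from h import *
f=capture("scene")["frame"];u,v=220,150
cv2.imwrite("pics/c3.png",cv2.resize(f[v:v+150,u:u+150],(500,500),interpolation=cv2.INTER_CUBIC))
```

```text
(no output)
```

View pics/c3.png

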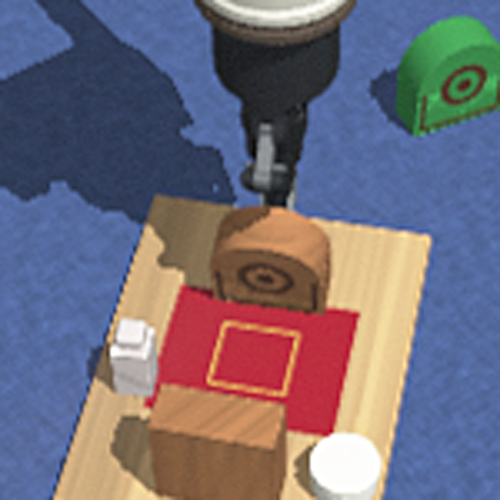

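The block is leaning forward, with its face foreshortened at crop (270,275). Its front edge is still at (270,305), so it's tipping and not sliding. I'll carry on.

>>> servo_tool(
  targets=[
    {"xyz": [0, 0.003, 0], "rot": [0, 0, 0]},
    {"xyz": [0, 0.003, 0], "rot": [0, 0, 0]},
    {"xyz": [0, 0.003, 0], "rot": [0, 0, 0]},
    {"xyz": [0, 0.003, 0], "rot": [0, 0, 0]},
    {"xyz": [0, 0.003, 0], "rot": [0, 0, 0]},
    {"xyz": [0, 0.003, 0], "rot": [0, 0, 0]},
    {"xyz": [0, 0.003, 0], "rot": [0, 0, 0]},
    {"xyz": [0, 0, 0], "rot": [0, 0, 0]},
    {"xyz": [0, 0, 0], "rot": [0, 0, 0]},
    {"xyz": [0, 0, 0], "rot": [0, 0, 0]},
  ],
)

```text
time: 4.7
tool_pos: [520.0, 15.4, 82.3]
ee_rot: [[0.742, 0.67, -0.0], [0.67, -0.742, 0.0], [-0.0, -0.0, -1.0]]
force: [0.3, -0.3, -0.7]
opening: 0.2
grasp_force: 0.0
```

Run:
```python
from h import *
f=capture("scene")["frame"];u,v=220,150
cv2.imwrite("pics/c4.png",cv2.resize(f[v:v+150,u:u+150],(600,600),interpolation=cv2.INTER_CUBIC))
```

```text
(no output)
```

View pics/c4.png

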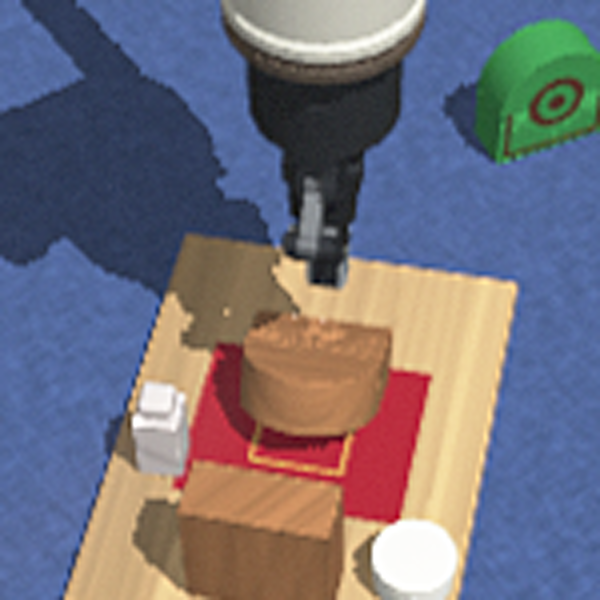

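The block has gone over, with its back edge at crop (320,320) and its round end at (315,430). It looks short of the frame and may still have been falling. I'll let it settle and measure.

>>> servo_tool(
  targets=[
    {"xyz": [0, 0, -0.01], "rot": [0, 0, 0]},
    {"xyz": [0, 0, -0.01], "rot": [0, 0, 0]},
    {"xyz": [0, 0, -0.01], "rot": [0, 0, 0]},
  ],
)

```text
time: 5.0
tool_pos: [520.2, 15.4, 113.8]
ee_rot: [[0.742, 0.671, 0.001], [0.671, -0.742, 0.0], [0.0, 0.0, -1.0]]
force: [-0.1, 0.8, -0.4]
opening: 0.6
grasp_force: 0.0
```

Run:
```python
from h import *
c=capture("scene");f=c["frame"];u,v=265,200
cv2.imwrite("pics/c5.png",cv2.resize(f[v:v+100,u:u+100],(600,600),interpolation=cv2.INTER_CUBIC))
```

```text
(no output)
```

View pics/c5.png

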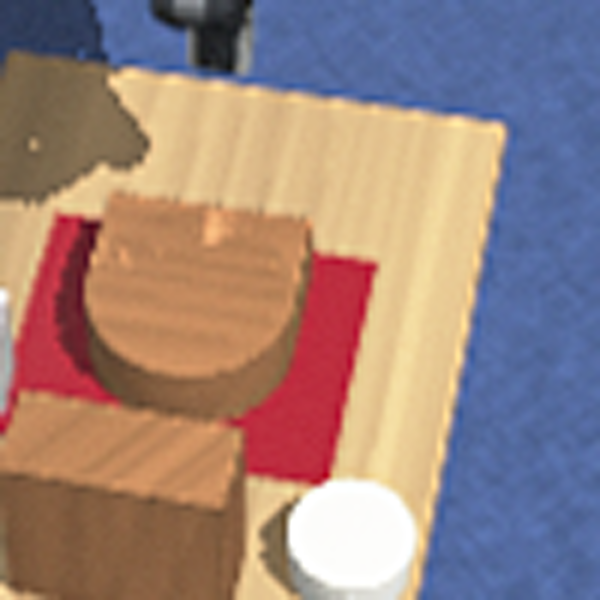

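It's now lying flat over the frame. On its back face (z = 40) I read the straight-edge corners at crop (110,192) and (313,216), and the round end at (190,380).

Run:
```python
from h import *
c=capture("scene")
F=np.array([553.3,-29.4]);a=np.deg2rad(-50.7);u=np.array([np.cos(a),np.sin(a)]);v=np.array([-u[1],u[0]])
for q in((110,192),(313,216),(190,380),(85,290),(305,300)):
    p=ray(c,(q[0]/6+265,q[1]/6+200),40)[:2]-F;print(np.round([p@u-1.4,p@v-3.8],1))
o=sensors.get_obs();R=np.array(o["ee_rot"])
for t in(-3,0,3):
    d=np.array([*(F+t*u),52])-o["tool_pos"];print(t,np.round(R.T@d,1))
```

```text
[-37.9 -38. ]
[-41.   37.2]
[39.7  8.3]
[  8.  -36.7]
[-2.5 41.3]
-3 [-6.  51.6 62.9]
0 [-6.2 54.6 62.9]
3 [-6.3 57.6 62.9]
```

The block's middle is within about 1 mm of the frame's centre, with yaw about 0.04 rad. Moving over its middle and down.

>>> servo_tool(
  targets=[
    {"xyz": [-0.0012, 0.011, 0], "rot": [0, 0, 0]},
    {"xyz": [-0.0012, 0.011, 0], "rot": [0, 0, 0]},
    {"xyz": [-0.0012, 0.011, 0], "rot": [0, 0, 0]},
    {"xyz": [-0.0012, 0.011, 0], "rot": [0, 0, 0]},
    {"xyz": [-0.0012, 0.011, 0], "rot": [0, 0, 0]},
    {"xyz": [0, 0, 0.012], "rot": [0, 0, 0]},
    {"xyz": [0, 0, 0.012], "rot": [0, 0, 0]},
    {"xyz": [0, 0, 0.012], "rot": [0, 0, 0]},
    {"xyz": [0, 0, 0.01], "rot": [0, 0, 0]},
    {"xyz": [0, 0, 0.006], "rot": [0, 0, 0]},
    {"xyz": [0, 0, 0.003], "rot": [0, 0, 0]},
    {"xyz": [0, 0, 0], "rot": [0, 0, 0]},
    {"xyz": [0, 0, 0], "rot": [0, 0, 0]},
  ],
)

```text
time: 6.18
tool_pos: [552.5, -29.3, 57.5]
ee_rot: [[0.742, 0.671, 0.0], [0.671, -0.742, 0.0], [0.0, 0.0, -1.0]]
force: [-0.7, 0.0, 0.5]
opening: 0.2
grasp_force: 0.0
```

>>> servo_tool(
  targets=[
    {"xyz": [0, 0, 0.001], "rot": [0, 0, 0]},
    {"xyz": [0, 0, 0.001], "rot": [0, 0, 0]},
    {"xyz": [0, 0, 0.001], "rot": [0, 0, 0]},
    {"xyz": [0, 0, 0.001], "rot": [0, 0, 0]},
    {"xyz": [0, 0, 0.001], "rot": [0, 0, 0]},
    {"xyz": [0, 0, 0.0005], "rot": [0, 0, 0]},
    {"xyz": [0, 0, 0], "rot": [0, 0, 0]},
  ],
)

```text
time: 6.77
tool_pos: [552.4, -29.5, 51.7]
ee_rot: [[0.742, 0.67, -0.0], [0.67, -0.742, 0.0], [-0.0, -0.0, -1.0]]
force: [0.3, -0.5, -0.0]
opening: -0.2
grasp_force: 0.0
```

>>> servo_tool(
  targets=[
    {"xyz": [0, 0, 0.0005], "rot": [0, 0, 0]},
    {"xyz": [0, 0, 0.0003], "rot": [0, 0, 0]},
    {"xyz": [0, 0, 0], "rot": [0, 0, 0]},
  ],
)

```text
time: 7.02
tool_pos: [552.5, -29.5, 51.1]
ee_rot: [[0.742, 0.67, 0.0], [0.67, -0.742, 0.0], [0.0, -0.0, -1.0]]
force: [-0.1, 0.2, 1.7]
opening: -0.0
grasp_force: 0.5
```

>>> servo_tool(
  targets=[
    {"xyz": [0, 0, 0.0003], "rot": [0, 0, 0]},
    {"xyz": [0, 0, 0], "rot": [0, 0, 0]},
    {"xyz": [0, 0, 0], "rot": [0, 0, 0]},
  ],
)

```text
time: 7.27
tool_pos: [552.5, -29.5, 51.0]
ee_rot: [[0.742, 0.67, 0.0], [0.67, -0.742, 0.0], [0.0, 0.0, -1.0]]
force: [-2.4, -0.6, 6.0]
opening: -0.2
grasp_force: 2.8
```

>>> servo_tool(
  targets=[
    {"xyz": [0, 0, 0.0003], "rot": [0, 0, 0]},
    {"xyz": [0, 0, 0], "rot": [0, 0, 0]},
    {"xyz": [0, 0, 0], "rot": [0, 0, 0]},
    {"xyz": [0, 0, 0], "rot": [0, 0, 0]},
  ],
)

```text
time: 7.6
tool_pos: [552.5, -29.5, 51.0]
ee_rot: [[0.742, 0.67, 0.0], [0.67, -0.742, -0.0], [0.0, 0.0, -1.0]]
force: [-5.1, 1.3, 10.1]
opening: 0.1
grasp_force: 5.0
```

That gives 10 N. I'll hold briefly and take one last look before handing in.

>>> servo_tool(
  targets=[
    {"xyz": [0, 0, 0], "rot": [0, 0, 0]},
    {"xyz": [0, 0, 0], "rot": [0, 0, 0]},
    {"xyz": [0, 0, 0], "rot": [0, 0, 0]},
    {"xyz": [0, 0, 0], "rot": [0, 0, 0]},
  ],
)

```text
time: 7.93
tool_pos: [552.5, -29.5, 51.0]
ee_rot: [[0.742, 0.67, 0.0], [0.67, -0.742, -0.0], [0.0, 0.0, -1.0]]
force: [-4.0, -0.6, 9.6]
opening: -0.0
grasp_force: 5.0
```

Run:
```python
from h import *
c=capture("scene");f=c["frame"];u,v=240,180
cv2.imwrite("pics/c6.png",cv2.resize(f[v:v+140,u:u+140],(560,560),interpolation=cv2.INTER_CUBIC))
print(sensors.get_obs()["force"])
```

```text
[-5.19190288 -0.68022991 10.05729065]
```

View pics/c6.png

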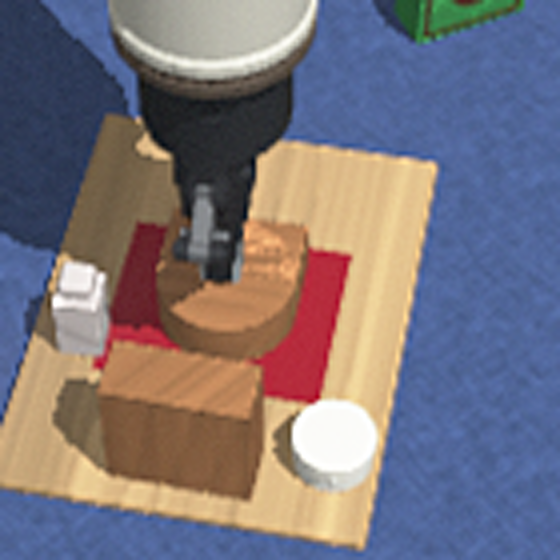

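The fingertips press the middle of the flat block's back (225,275). The square block still stands at (180,420), and the seal and tin are in place.

```bash
python3 -c "
from workcell import env
print(env.job_done())"
```

```text
the job is handed in; nothing more can be done
None
```

I handed the job in with the arched block lying face down, about 1 mm off the frame's centre by camera measurement, and the fingertips pressing its back at a steady 10 N; the square block still stands, and I saw nothing else move (the final picture covers only the board).

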